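# Index the bottle starwheel and lock it

### The arm

A 6-joint arm with a two-finger parallel gripper is mounted at the origin on the work surface; the furniture and walls round the work are solid. World frame = base frame: x ahead of the robot, y to its left, z up, the work surface at z = 0. Lengths are in m, angles in degrees, forces in N, time in s.
With the tool pointing down it reaches from about 0.375 to 0.9 m from the base axis. Payload 3.1 kg.
Tool frame: the origin (TCP) lies midway between the tips of the shut fingers; the grasp point (between the pads) lies 19 mm behind it; z points along the fingers, y is the line along which they close (so a half turn about z gives the same grasp; the last joint's range is limited). The gripper opens to 87 mm and grips with 3 to 60 N. Pads are 19 mm wide; open, the fingers measure 117 mm over their backs; the gripper's body (75 mm by 190 mm) begins 51 mm behind the grasp point.
Start: joints at [-79.784, 30.224, 82.088, -0, 67.689, -10.227], TCP at [0.218, -0.586, 0.223] pointing down, gripper open.
Joint ranges: [-176.69, 176.69], [-43.24, 126.21], [12.49, 139.97], [-82, 262], [0, 151.66], [-163.58, 163.58]. Speed limits (degrees/s): [159.86, 159.86, 180, 180, 180, 180].

### API

Orientations are given as a 3x3 rotation matrix whose columns are the frame's x, y, z axes.
In Python, from rig import bot, cams, workorder gives the robot as it stands (bot), with the cameras (cams) and the job (workorder).
- The arm moves only by the shell command python3 steer.py 'ROWS'. ROWS is rows parted by semicolons, their numbers by spaces, 1 to 20 of them, each of 7 numbers: dx, dy, dz in m, then a rotation vector rx, ry, rz in degrees, then the opening from 0.0 (shut) to 1.0 (fully open); each row is the pose to reach, as a shift and turn from the pose commanded when the command began, along the tool's axes at that moment; what a row does not reach only later rows make up. A row lasts 1/10 s, in which the tool goes at most 0.05 m and 8.59 degrees, less where a joint would pass 70% of its speed; a pose out of reach is approached as far as the arm can. The fingers move at their own pace and stop on an object; the grip force is fixed at half the most. Time passes only in rows, so rows that do not move let the fingers close. It prints the time, the measured TCP pose, the force, the opening and the grip force at its end.
- bot.read_state(): the state, without advancing time (a new reading comes with each control period).
- cams.capture(name): name is "scene" or "side" or "wrist"; returns a dict with "color" (420x560x3 uint8, red, green, blue), "K" (3x3 intrinsics, pixels), "D" ([k1, k2, p1, p2, k3] as OpenCV has them; the pictures are not rectified), "view" (4x4, takes a point from world to camera coordinates); the wrist camera has in their place "mount" (4x4, takes a point from camera to tool coordinates, whose origin is the TCP and whose axes are the flange's). Camera axes: x right, y up, looking along -z (the intrinsics and any distortion apply to the point x, -y, -z); pixel columns grow to the right and rows downward; lengths in m; the calibration is good to about 2 mm. A picture is of the moment at which its call begins: read the wrist's pose just before it. There is no depth.
- workorder.hand_in(): hands the job in; it is judged then, once.
The state is a dict: "time_s": time; "joint_positions": joint angles; "qvel": joint speeds; "tau": joint torques, N m; "position": TCP position; "tcp_rot": TCP orientation; "force": force on the tool from outside, world axes, zero at the start; "moment": the same for the moment, N m; "opening": opening from 0.0 (shut) to 1.0 (fully open); "grasp_force": force on a finger pad.
Only numpy, scipy, OpenCV 4.12 (cv2) and the standard library are available. Lean on these libraries where they do the work, as an engineer would, in place of code of your own. Each camera call takes 0.05 s, during which the arm holds its last target. There are 200 camera calls.

### The job

Turn the loose white starwheel on its hub, pushing it round gently without lifting or tipping it, until its one narrow tapered notch faces the steel locking bolt. Then push the bolt by its upright tab into the notch until it wedges fully home with a firm push of about 15 N (never more than 30 N), let go and back off. Leave the bottles and small parts standing around where they are.

Things in the scene. Friction and masses are not known exactly. Their poses are not given: they have to be found in the camera images.
- index_base: Fixed fixture: dark steel plate 160x160 mm, 12 thick, with an 80 mm wide tongue on its +x side to 192 mm from the hub. Origin on the table under the hub axis, z up, +x from the hub to the bolt. Steel hub post 24 mm diameter, top at 50 mm, in a round seat whose top is at 16 mm. Two aluminium bolt guides on the tongue, x 98 to 146, 39 mm wide over both, tops at 35 mm (heights from the table).
- starwheel: Loose white disc, 0.35 to 0.7 kg, 156 mm across, 16 thick, lying on the seat (table heights 16 to 32 mm), 26 mm hole on the post. Origin centre of underside, z up, x to the notch. Six round pockets at 30, 90.. 330 deg from x: centre 82 mm from axis, radius 22 (bottom 60 mm from axis); six horns between, to the 78 mm rim. A 2 to 4 N push on a horn's side turns it; it stops when the push stops.
- notch (a point): Middle of the mouth of the tapered notch in one horn's rim, 78 mm from the wheel axis, 8 mm above the wheel's underside. The notch is 18 mm wide at the rim, 10 mm at its bottom, 16 mm deep; axes as starwheel.
- mark (a point): Fixed point of the fixture, 78 mm from the hub axis on the bolt's centre line, 24 mm above the table: where the notch's mouth has to be. Axes as index_base.
- index_bolt: Steel locking bolt sliding radially in the fixture: bar 18 mm wide, 18 to 30 mm above the table, nose tapered like the notch (8 mm wide at the tip), and an upright tab near its outer end: 12 mm thick along the slide, 28 mm wide, 29 to 63 mm above the table. Axes as index_base, origin on the fixture's origin at slide 0. 2 N sliding friction; it stays where it is left.
- bolt_slide (a joint): Bolt travel toward the hub, m: 0 fully out (tip 94 mm from the hub axis), tip at the rim at 0.016, wedged in the notch at about 0.030 to 0.031, where the force rises steeply. With the notch within about 4 mm of the mark the taper pulls the wheel true as the bolt enters; farther off the bolt stops on the rim or runs into a pocket (not locked).
- bolt_tab (a point): Middle of the tab's outer face (the face away from the hub, pushed toward the hub), 46 mm above the table, 162 mm from the hub axis when the bolt is fully out.
- pump_bottle: Bystander: gold-topped pump bottle, 41 mm diameter, 101 mm high, standing on the table; origin at the centre of its underside.
- open_bottle: Bystander: clear bottle without pump, 39 mm diameter, 72 mm high, standing on the table; origin at the centre of its underside.
- overcap: Bystander: gold overcap, 24 mm diameter, 36 mm high, standing on the table beside the bolt, about 90 mm to its -y side; origin at the centre of its underside.
- pump_insert: Bystander: stepped gold pump insert, 26 mm diameter, 37 mm high, standing on the table beside the bolt, about 90 mm to its +y side; origin at the centre of its underside.

How it is judged (in metres and radians):
On the way, in this order (a step that is already met when the one before it is completed fails the run):
1. the notch faces the bolt (within 7 mm of the mark) while the bolt is still out of it (horizontal distance between notch and mark below 0.007 m and value of joint bolt_slide below 0.016 m), for 0.2 s.
2. the bolt is pressed into the notch with more than 9 N (value of joint bolt_slide above 0.028 m and horizontal distance between notch and mark below 0.004 m and contact force between index_bolt and starwheel above 9 N), for 0.05 s.
At the end, for the whole second after the job is handed in: The bolt stands at least 28 mm along its slide, wedged in the notch; the middle of the notch's mouth is within 4 mm of the mark; the starwheel lies flat on its seat (within 3 mm and 0.05 rad), at rest (value of joint bolt_slide above 0.028 m and horizontal distance between notch and mark below 0.004 m and z of starwheel in the frame of index_base below 0.019 m and angle between starwheel's own z axis and vertical below 0.05 rad and linear speed of starwheel below 0.01 m/s and angular speed of starwheel below 0.1 rad/s); the robot touches nothing.
It fails at once if the bolt is forced against the starwheel with more than 30 N (contact force between index_bolt and starwheel above 30 N).
It fails at once if the robot presses the starwheel with more than 40 N (contact force between any of the arm, the fingers and starwheel above 40 N).
It fails at once if the starwheel is lifted more than 10 mm (z of starwheel in the frame of index_base above 0.026 m).
It fails at once if the starwheel is tipped (angle between starwheel's own z axis and vertical above 0.15 rad).
It fails at once if a bystander is moved more than 30 mm or knocked over (distance of any of pump_bottle, open_bottle, overcap, pump_insert from where it was at the start of the episode above 0.03 m or angle between any of pump_bottle, open_bottle, overcap, pump_insert's own z axis and vertical above 0.7 rad).
It also fails if it takes over 58 s, if anything falls off the work surface, if the arm or the gripper's body presses on something with over 40 N, if the wrist force passes 120 N, or if a joint passes its speed limit or range.

## Working session

There is one attempt and no reset: what is moved stays moved. The work goes in short steps, Python scripts to look and compute and a shell command to move; the robot and the scene stay as the last step left them, time stands still between calls to the robot, and variables do not carry over. Pictures are saved under pics/ and viewed, at most 10 in all, crops included, and the job is handed in when it is done.

```bash
ls; mkdir -p pics
python3 - <<'E'
from rig import bot, cams, workorder
import cv2,numpy as np
s=bot.read_state();print(s['time_s'],s['position'],s['tcp_rot'],s['force'],s['opening'])
for n in ("scene","side"):
    c=cams.capture(n);cv2.imwrite(f"pics/{n}.png",c["color"][:,:,::-1]);print(c["K"],c["D"],c["view"])
c=cams.capture("wrist");cv2.imwrite("pics/wrist.png",c["color"][:,:,::-1]);print(c["K"],c["D"],c["mount"])
E
```

```text
pics
rig.py
steer.py
0.0 [ 0.21816937 -0.58491799  0.22158093] [[ 9.37036352e-01  3.49231618e-01 -3.89406612e-04]
 [ 3.49231641e-01 -9.37034072e-01  2.09982533e-03]
 [ 3.68438136e-04 -2.10360578e-03 -9.99997720e-01]] [ 0.36931068 -0.0149355  -0.28980023] 1.001351216973569
[[457.81312959   0.         285.08200016]
 [  0.         457.81312959 211.57219591]
 [  0.           0.           1.        ]] [-0.08876259  0.          0.          0.          0.        ] [[-0.62781062 -0.77792393 -0.02623326  0.31157975]
 [ 0.33798552 -0.30281559  0.89110522 -0.27074718]
 [-0.70115592  0.55057885  0.45303786 -0.71909101]
 [ 0.          0.          0.          1.        ]]
[[472.74880497   0.         283.35874651]
 [  0.         472.74880497 201.6282537 ]
 [  0.           0.           1.        ]] [-0.01009683  0.          0.          0.          0.        ] [[ 0.97033949 -0.24145946 -0.01177334 -0.54990999]
 [ 0.16439799  0.62338359  0.76443849 -0.10333844]
 [-0.1772416  -0.74370036  0.64458916 -1.45860751]
 [ 0.          0.          0.          1.        ]]
[[313.76307353   0.         280.51880992]
 [  0.         313.76307353 206.68157968]
 [  0.           0.           1.        ]] [-0.05463409  0.          0.          0.          0.        ] [[-1.65251412e-03  9.54756376e-01  2.97384484e-01  8.14683466e-02]
 [ 9.99997977e-01  1.91877076e-03 -6.03420311e-04  5.29628092e-04]
 [-1.14673204e-03  2.97382885e-01 -9.54757616e-01 -1.63246992e-01]
 [ 0.00000000e+00  0.00000000e+00  0.00000000e+00  1.00000000e+00]]
```

View pics/scene.png

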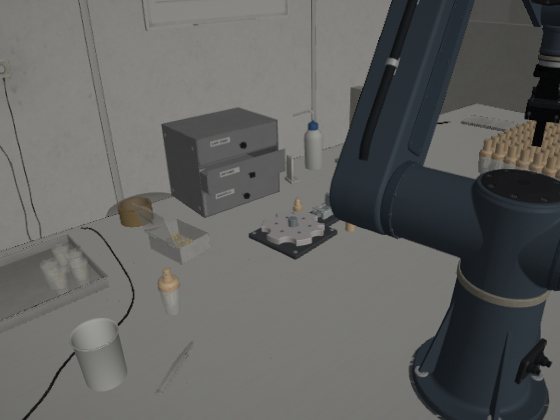

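View pics/side.png

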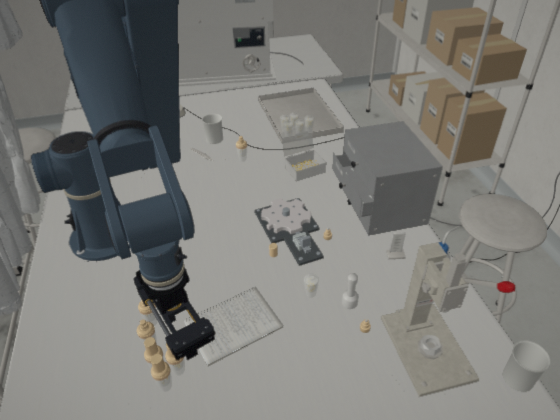

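The side view shows the fixture: hub near (286,211), bolt tab near (301,241), overcap (273,250), insert (327,232), a clear bottle near (311,285). I'll localize it roughly and take an enlarged crop.

```bash
cat > h.py <<'E'
from rig import bot, cams, workorder
import cv2,numpy as np
def cam(n):
    s=bot.read_state();c=cams.capture(n)
    if n=="wrist":
        T=np.eye(4);T[:3,:3]=s['tcp_rot'];T[:3,3]=s['position'];W=T@np.array(c["mount"])
    else: W=np.linalg.inv(c["view"])
    return c["color"],np.array(c["K"]),np.array(c["D"]),W
def rays(px,K,D,W):
    u=cv2.undistortPoints(np.array(px,float).reshape(-1,1,2),K,D).reshape(-1,2)
    d=np.c_[u[:,0],-u[:,1],-np.ones(len(u))]@W[:3,:3].T
    return W[:3,3],d
def onz(px,z,C):
    o,d=rays(px,*C);return o+d*((z-o[2])/d[:,2])[:,None]
def proj(P,K,D,W):
    V=np.linalg.inv(W);p=np.asarray(P,float)@V[:3,:3].T+V[:3,3];q=p*[1,-1,-1]
    return cv2.projectPoints(q,np.zeros(3),np.zeros(3),K,D)[0].reshape(-1,2)
E
python3 - <<'E'
from h import *
c,*C=cam("side")
print(onz([(286,211)],.05,C),onz([(302,236)],.06,C),onz([(273,255),(327,238),(311,293),(350,303)],0,C))
cv2.imwrite("pics/sidec.png",cv2.resize(c[180:320,230:370,::-1],None,fx=4.2,fy=4.2,interpolation=cv2.INTER_CUBIC))
E
```

```text
[[ 0.55382937 -0.08799889  0.05      ]] [[ 0.56885264 -0.2164295   0.06      ]] [[ 0.48252794 -0.21253613  0.        ]
 [ 0.65744924 -0.18505214  0.        ]
 [ 0.55027497 -0.37542057  0.        ]
 [ 0.64057172 -0.43336762  0.        ]]
```

View pics/sidec.png

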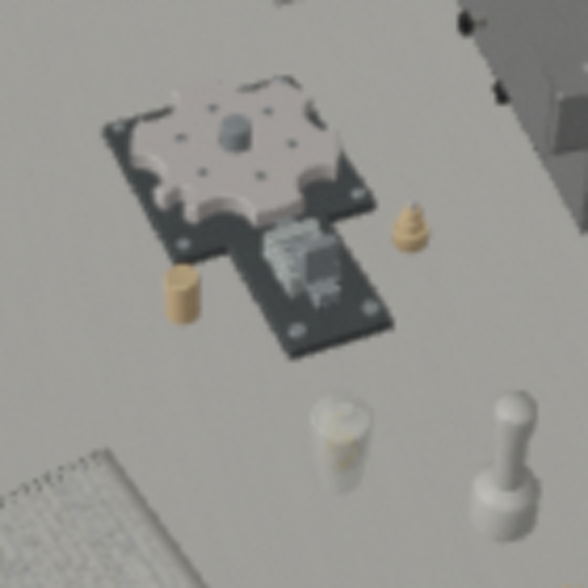

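```bash
R='0.476 -0.298 0 0 0 -77 0'; python3 steer.py '0.476 -0.298 0 0 0 -77 0;0.476 -0.298 0 0 0 -77 0;0.476 -0.298 0 0 0 -77 0;0.476 -0.298 0 0 0 -77 0;0.476 -0.298 0 0 0 -77 0;0.476 -0.298 0 0 0 -77 0;0.476 -0.298 0 0 0 -77 0;0.476 -0.298 0 0 0 -77 0;0.476 -0.298 0 0 0 -77 0;0.476 -0.298 0 0 0 -77 0;0.476 -0.298 0 0 0 -77 0;0.476 -0.298 0 0 0 -77 0;0.476 -0.298 0 0 0 -77 0;0.476 -0.298 0 0 0 -77 0;0.476 -0.298 0 0 0 -77 0;0.476 -0.298 0 0 0 -77 0'
python3 - <<'E'
from h import *
s=bot.read_state();print(s['position'],s['tcp_rot'],s['qvel'])
c,*C=cam("wrist");np.savez("w1.npz",K=C[0],D=C[1],W=C[2])
cv2.imwrite("pics/w1.png",c[:,:,::-1])
E
```

```text
time_s: 1.8
position: [0.5594, -0.1417, 0.2226]
tcp_rot: [[-0.127, 0.992, -0.0], [0.992, 0.127, -0.0], [-0.0, -0.0, -1.0]]
force: [0.1, 0.1, 0.4]
opening: 0.005
grasp_force: 0.0
[ 0.55940022 -0.1416843   0.22255026] [[-1.26967966e-01  9.91906712e-01 -4.58892238e-04]
 [ 9.91906817e-01  1.26967930e-01 -1.06447894e-04]
 [-4.73217829e-05 -4.68693812e-04 -9.99999889e-01]] [ 0.12592133 -0.05925489 -0.22905654  0.11199177 -0.11385939 -0.0008636 ]
```

View pics/w1.png

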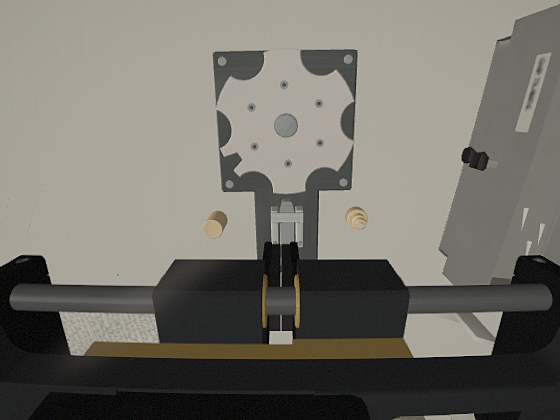

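The wrist view shows the fixture from above: hub (286,125), notch at lower left (~(237,165)), bolt at (287,205) straight below the hub, overcap (214,224), insert (356,217). Enlarging for precision.

Run:
```python
import cv2
c=cv2.imread("pics/w1.png")[40:240,190:380]
cv2.imwrite("pics/w1c.png",cv2.resize(c,None,fx=3,fy=3,interpolation=cv2.INTER_CUBIC))
```

```text
(no output)
```

View pics/w1c.png

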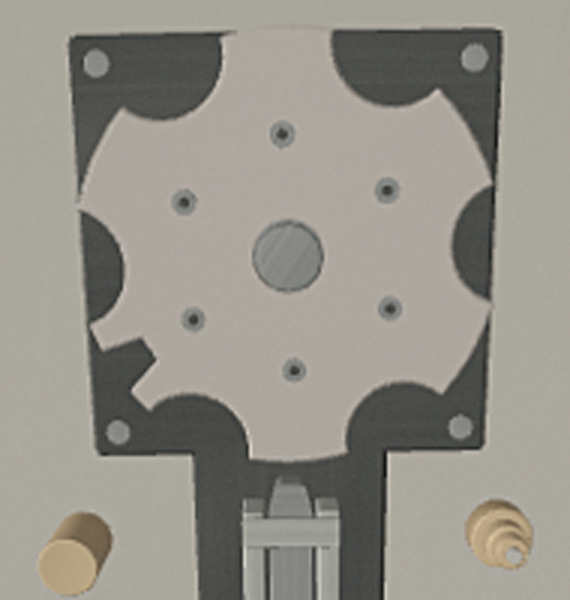

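```bash
cat >> h.py <<'E'
def crop2(p,x0=190,y0=40,f=3): p=np.array(p,float); return (p+.5)/f-.5+[x0,y0]
E
python3 - <<'E'
from h import *
z=np.load("w1.npz");C=[z['K'],z['D'],z['W']]
pc=onz(crop2([(69,36),(501,30),(484,447),(98,454)]),.012,C);print(pc,np.linalg.norm(np.diff(pc,axis=0),axis=1),pc.mean(0))
h=onz(crop2([(288,256)]),.05,C)[0];print("hub",h)
n=onz(crop2([(103,350),(131,388),(143,338),(156,358)]),.032,C);print(n)
O=(pc.mean(0)+h)[:2]/2
m=(n[0]+n[1])[:2]/2-O;b=(n[2]+n[3])[:2]/2-O
ex=(pc[2]+pc[3]-pc[0]-pc[1])[:2];tx=onz(crop2([(291,532)]),.063,C)[0]
a=lambda v:np.degrees(np.arctan2(v[1],v[0]))
print("O",O,"bolt dir",a(ex),a(tx[:2]-O),"tabtop",tx,np.linalg.norm(tx[:2]-O),"notch",a(m),np.linalg.norm(m),a(b),np.linalg.norm(b))
print(onz([(214,224),(356,217)],.036,C))
E
```

```text
[[ 0.46697433 -0.00948371  0.012     ]
 [ 0.62334893  0.01240869  0.012     ]
 [ 0.64619822 -0.14297645  0.012     ]
 [ 0.48953663 -0.16581801  0.012     ]] [0.15789963 0.15705615 0.158318  ] [ 0.55651453 -0.07646737  0.012     ]
hub [ 0.5558772  -0.07612299  0.05      ]
[[ 0.49166489 -0.11965754  0.032     ]
 [ 0.50334875 -0.13277682  0.032     ]
 [ 0.50624381 -0.1133236   0.032     ]
 [ 0.51176746 -0.12020701  0.032     ]]
O [ 0.55619586 -0.07629518] bolt dir -81.71140416945795 -82.17128060797637 tabtop [ 0.56934467 -0.17192727  0.063     ] 0.09653179336185522 notch -139.6148878008274 0.07704939982330905 -139.3837595932446 0.06216710200352165
[[ 0.48631407 -0.20086571  0.036     ]
 [ 0.65246841 -0.17091116  0.036     ]]
```

```bash
python3 steer.py '0.045 -0.0135 0 0 0 0 0;0.09 -0.027 0 0 0 0 0;0.1357 -0.0407 0 0 0 0 0;0.1357 -0.0407 0.05 0 0 0 0;0.1357 -0.0407 0.1 0 0 0 0;0.1357 -0.0407 0.14 0 0 0 0;0.1357 -0.0407 0.165 0 0 0 0;0.1357 -0.0407 0.175 0 0 0 0;0.1357 -0.0407 0.182 0 0 0 0;0.1357 -0.0407 0.189 0 0 0 0;0.1357 -0.0407 0.195 0 0 0 0;0.1357 -0.0407 0.2 0 0 0 0;0.1357 -0.0407 0.2 0 0 0 0;0.1357 -0.0407 0.2 0 0 0 0'
```

```text
time_s: 3.25
position: [0.5025, -0.0109, 0.0229]
tcp_rot: [[-0.13, 0.992, 0.001], [0.992, 0.13, -0.0], [-0.0, 0.001, -1.0]]
force: [0.4, 0.6, -0.3]
opening: 0.004
grasp_force: 0.0
```

Run:
```python
import numpy as np
O=np.array([.5562,-.0763]);p=np.array([.5025,-.0109]);R=np.array([[-.13,.992],[.992,.13]])
for a in np.arange(132,184,3):
    t=np.radians(a);print(a,np.round(R.T@(O+.082*np.array([np.cos(t),np.sin(t)])-p),4))
```

```text
132 [-0.0043 -0.0017]
135 [-0.0068 -0.0052]
138 [-0.0095 -0.0085]
141 [-0.0124 -0.0117]
144 [-0.0154 -0.0148]
147 [-0.0186 -0.0176]
150 [-0.022  -0.0203]
153 [-0.0254 -0.0229]
156 [-0.029  -0.0252]
159 [-0.0328 -0.0274]
162 [-0.0366 -0.0293]
165 [-0.0405 -0.031 ]
168 [-0.0445 -0.0326]
171 [-0.0486 -0.0339]
174 [-0.0528 -0.035 ]
177 [-0.057  -0.0359]
180 [-0.0612 -0.0366]
183 [-0.0655 -0.037 ]
```

```bash
python3 steer.py '-0.0043 -0.0017 0 0 0 0 0;-0.0068 -0.0052 0 0 0 0 0;-0.0095 -0.0085 0 0 0 0 0;-0.0124 -0.0117 0 0 0 0 0;-0.0154 -0.0148 0 0 0 0 0;-0.0186 -0.0176 0 0 0 0 0;-0.022 -0.0203 0 0 0 0 0'
```

```text
time_s: 3.95
position: [0.4849, -0.0356, 0.0226]
tcp_rot: [[-0.129, 0.992, 0.0], [0.992, 0.129, 0.0], [0.0, 0.0, -1.0]]
force: [0.1, 0.1, -0.1]
opening: 0.004
grasp_force: 0.4
```

Run:
```python
from h import *
c,*C=cam("wrist");np.savez("w2.npz",K=C[0],D=C[1],W=C[2])
s,*S=cam("side")
a=cv2.resize(s[180:270,230:345,::-1],(560,438),interpolation=cv2.INTER_CUBIC)
b=cv2.resize(c[:,:,::-1],(240,180))
o=np.zeros((440,800,3),np.uint8);o[:438,:560]=a;o[:180,560:]=b;cv2.imwrite("pics/w2.png",o)
```

```text
(no output)
```

View pics/w2.png

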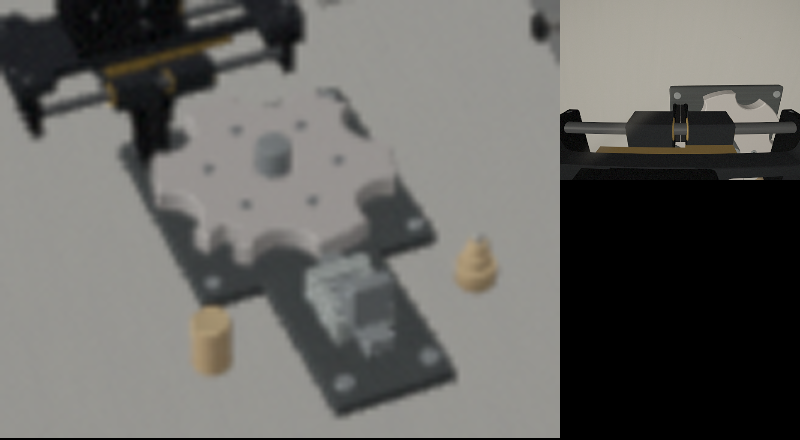

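Wheel is turning (notch now near side pixel (276,230)) and the force is slight. Continuing.

```bash
python3 steer.py '-0.0034 -0.0026 0 0 0 0 0;-0.007 -0.0049 0 0 0 0 0;-0.0108 -0.0071 0 0 0 0 0;-0.0146 -0.009 0 0 0 0 0;-0.0185 -0.0107 0 0 0 0 0;-0.0225 -0.0123 0 0 0 0 0;-0.0266 -0.0136 0 0 0 0 0;-0.0308 -0.0147 0 0 0 0 0;-0.035 -0.0156 0 0 0 0 0;-0.0392 -0.0163 0 0 0 0 0;-0.0435 -0.0167 0 0 0 0 0'
python3 - <<'E'
from h import *
s,*S=cam("side")
O=np.array([.5562,-.0763])
# overlay predicted notch mouth for candidates
img=cv2.resize(s[190:250,250:330,::-1],None,fx=10,fy=10,interpolation=cv2.INTER_CUBIC)
for a in range(-115,-76,5):
    t=np.radians(a);q=proj([[*(O+.078*np.array([np.cos(t),np.sin(t)])),.032]],*S)[0]
    p=((q-[250,190]+.5)*10).astype(int);cv2.circle(img,tuple(int(v) for v in p),3,(0,0,255),-1);cv2.putText(img,str(-a),(int(p[0]),int(p[1])+14),0,.4,(255,0,0),1)
cv2.imwrite("pics/s3.png",img)
E
```

```text
time_s: 5.15
position: [0.4739, -0.0809, 0.0225]
tcp_rot: [[-0.129, 0.992, -0.0], [0.992, 0.129, 0.0], [0.0, -0.0, -1.0]]
force: [-0.2, 1.6, -0.1]
opening: 0.007
grasp_force: 0.4
```

View pics/s3.png

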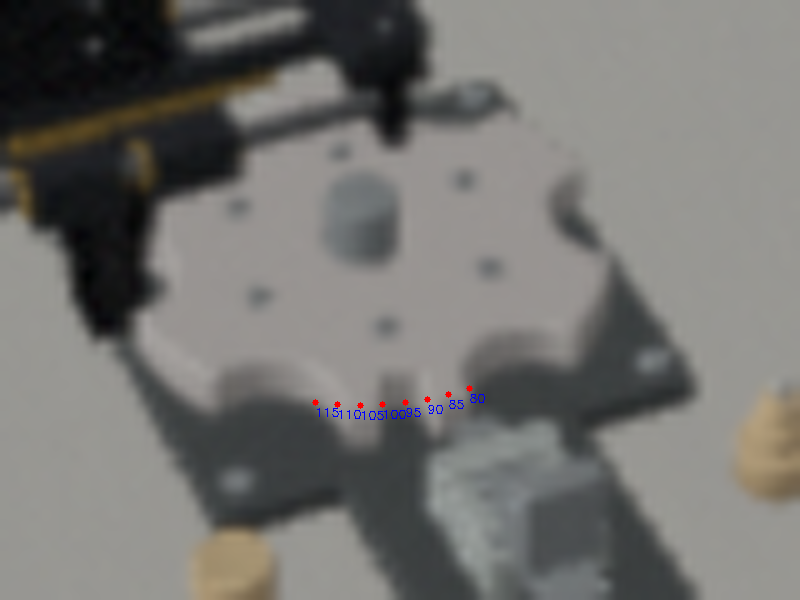

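Side view: notch at crop (398,385), roughly −97° with the bolt at about −82°, so ~15° to go. Pushing 12° more, then backing off and looking from above.

```bash
python3 steer.py '-0.0028 -0.0001 0 0 0 0 0;-0.0057 -0.0002 0 0 0 0 0;-0.0086 -0.0002 0 0 0 0 0;-0.0115 -0.0001 0 0 0 0 0;-0.0143 0.0002 0 0 0 0 0;-0.0171 0.0005 0 0 0 0 0;-0.0171 0.0005 0 0 0 0 0;-0.012 0 0 0 0 0 0;-0.012 0 -0.04 0 0 0 0;-0.03 0.025 -0.08 0 0 0 0;-0.05 0.05 -0.11 0 0 0 0;-0.071 0.076 -0.15 0 0 0 0;-0.071 0.076 -0.2 0 0 0 0;-0.071 0.076 -0.2 0 0 0 0;-0.071 0.076 -0.2 0 0 0 0'
python3 - <<'E'
from h import *
c,*C=cam("wrist");np.savez("w4.npz",K=C[0],D=C[1],W=C[2])
cv2.imwrite("pics/w4.png",cv2.resize(c[40:240,190:380,::-1],None,fx=3,fy=3,interpolation=cv2.INTER_CUBIC))
E
```

```text
time_s: 6.7
position: [0.559, -0.141, 0.2239]
tcp_rot: [[-0.13, 0.992, 0.003], [0.992, 0.13, -0.001], [-0.002, 0.002, -1.0]]
force: [-0.2, -0.2, -0.6]
opening: 0.0
grasp_force: 0.0
```

View pics/w4.png

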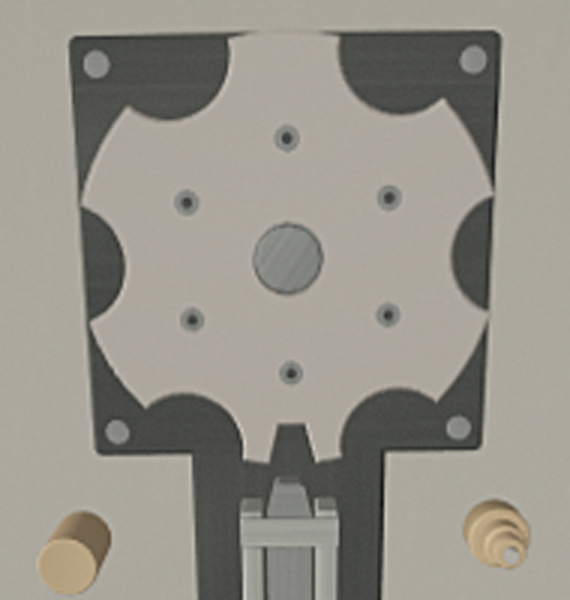

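The notch (mouth (268..314,463), bottom (278..303,424)) now lies almost in line with the bolt nose (289,480). Checking numerically.

Run:
```python
from h import *
z=np.load("w4.npz");C=[z['K'],z['D'],z['W']]
a=lambda v:np.degrees(np.arctan2(v[1],v[0]))
pc=onz(crop2([(69,36),(501,30),(481,447),(98,454)]),.012,C)
h=onz(crop2([(288,258)]),.05,C)[0];O=((pc.mean(0)+h)/2)[:2]
n=onz(crop2([(268,463),(314,463),(278,424),(303,424)]),.032,C)[:,:2]
b=onz(crop2([(289,478),(291,590)]),.03,C)[:,:2]
g=onz(crop2([(242,515),(338,515)]),.035,C)[:,:2]
e=(pc[2]+pc[3]-pc[0]-pc[1])[:2]
print(O,h,a(e),"notch",a(n[:2].mean(0)-O),np.linalg.norm(n[:2].mean(0)-O),a(n[2:].mean(0)-O),"bolt",a(b[0]-O),np.linalg.norm(b[0]-O),a(b[1]-b[0]),a(b[1]-O),"guide",a(g.mean(0)-O),g)
print(proj([[*(O+.162*np.array([np.cos(-1.4286),np.sin(-1.4286)])),.063]],*C))
```

```text
[ 0.55616066 -0.07623134] [ 0.55595797 -0.07634778  0.05      ] -81.76876987318617 notch -81.44702860210684 0.07889577575588169 -81.41114528412794 bolt -82.01541075861627 0.08554734316816737 -81.34719067689367 -81.77606513239954 guide -81.88244374665427 [[ 0.55142961 -0.17691831]
 [ 0.58892608 -0.1720924 ]]
[[287.27295757 270.32168848]]
```

Notch at −81.4°, bolt line −81.8°: about 0.5 mm off, so step 1 is met; the bolt tip seems to stand ~8 mm in but still short of the rim. Now going behind the tab.

```bash
python3 steer.py '-0.045 0.003 0 0 0 0 0;-0.09 0.006 0 0 0 0 0;-0.1214 0.008 0 0 0 0 0;-0.1214 0.008 0.05 0 0 0 0;-0.1214 0.008 0.1 0 0 0 0;-0.1214 0.008 0.14 0 0 0 0;-0.1214 0.008 0.16 0 0 0 0;-0.1214 0.008 0.175 0 0 0 0;-0.1214 0.008 0.187 0 0 0 0;-0.1214 0.008 0.187 0 0 0 0;-0.1214 0.008 0.187 0 0 0 0'
python3 steer.py '0.004 0 0 0 0 0 0;0.008 0 0 0 0 0 0;0.012 0 0 0 0 0 0;0.014 0 0 0 0 0 0;0.014 0 0 0 0 0 0'
```

```text
time_s: 7.85
position: [0.5827, -0.2606, 0.036]
tcp_rot: [[-0.13, 0.992, 0.001], [0.992, 0.13, -0.001], [-0.001, 0.001, -1.0]]
force: [1.3, -0.7, 0.8]
opening: 0.006
grasp_force: 0.0
time_s: 8.35
position: [0.5806, -0.246, 0.0359]
tcp_rot: [[-0.13, 0.991, 0.0], [0.991, 0.13, -0.0], [-0.0, 0.0, -1.0]]
force: [-0.5, -0.3, 0.8]
opening: 0.004
grasp_force: 0.0
```

```bash
python3 steer.py '0.003 0 0 0 0 0 0;0.006 0 0 0 0 0 0;0.009 0 0 0 0 0 0;0.012 0 0 0 0 0 0'
python3 steer.py '0.003 0 0 0 0 0 0;0.006 0 0 0 0 0 0;0.009 0 0 0 0 0 0'
python3 steer.py '0.002 0 0 0 0 0 0;0.004 0 0 0 0 0 0'
```

```text
time_s: 8.75
position: [0.579, -0.2351, 0.0356]
tcp_rot: [[-0.13, 0.992, 0.0], [0.992, 0.13, -0.001], [-0.001, 0.0, -1.0]]
force: [-0.6, -2.6, 0.1]
opening: 0.006
grasp_force: 1.1
time_s: 9.05
position: [0.5776, -0.2256, 0.0355]
tcp_rot: [[-0.13, 0.992, -0.0], [0.992, 0.13, -0.0], [-0.0, -0.0, -1.0]]
force: [-1.3, -2.5, -0.0]
opening: 0.007
grasp_force: 1.1
time_s: 9.25
position: [0.5771, -0.2217, 0.0356]
tcp_rot: [[-0.13, 0.992, -0.0], [0.992, 0.13, -0.0], [-0.0, -0.0, -1.0]]
force: [-0.8, -3.0, 0.7]
opening: 0.005
grasp_force: 1.4
```

```bash
for i in 1 2 ; do :; done; python3 steer.py '0.001 0 0 0 0 0 0;0.002 0 0 0 0 0 0'|egrep 'pos|force'
python3 steer.py '0.001 0 0 0 0 0 0;0.001 0 0 0 0 0 0'|egrep 'pos|force'
python3 steer.py '0.001 0 0 0 0 0 0;0.001 0 0 0 0 0 0'|egrep 'pos|force'
```

```text
position: [0.5768, -0.2198, 0.0355]
force: [-1.5, -3.3, 1.7]
grasp_force: 1.4
position: [0.5768, -0.2186, 0.0356]
force: [-1.4, -1.4, 0.2]
grasp_force: 1.0
position: [0.5769, -0.218, 0.0356]
force: [-0.6, -3.8, -0.6]
grasp_force: 1.5
```

```bash
python3 steer.py '0.0007 0 0 0 0 0 0;0.0007 0 0 0 0 0 0'|egrep 'pos|force'
python3 steer.py '0.0007 0 0 0 0 0 0;0.0007 0 0 0 0 0 0'|egrep 'pos|force'
```

```text
position: [0.5768, -0.2176, 0.0356]
force: [-0.7, -4.9, -0.3]
grasp_force: 2.2
position: [0.5767, -0.2168, 0.0356]
force: [-2.0, -5.0, -0.0]
grasp_force: 2.2
```

```bash
python3 steer.py '0.0006 0 0 0 0 0 0;0.0006 0 0 0 0 0 0'|egrep 'pos|force'
python3 steer.py '0.0006 0 0 0 0 0 0;0.0006 0 0 0 0 0 0'|egrep 'pos|force'
python3 steer.py '0.0005 0 0 0 0 0 0;0.0005 0 0 0 0 0 0'|egrep 'pos|force'
```

```text
position: [0.5766, -0.2162, 0.0356]
force: [-0.6, -4.7, -0.7]
grasp_force: 2.3
position: [0.5766, -0.2161, 0.0356]
force: [-1.5, -6.5, -1.2]
grasp_force: 2.9
position: [0.5766, -0.2161, 0.0356]
force: [-2.7, -7.0, -1.0]
grasp_force: 3.4
```

```bash
python3 steer.py '0.001 0 0 0 0 0 0;0.001 0 0 0 0 0 0'|egrep 'pos|force'
python3 steer.py '0.001 0 0 0 0 0 0;0.001 0 0 0 0 0 0'|egrep 'pos|force'
python3 steer.py '0.001 0 0 0 0 0 0;0.001 0 0 0 0 0 0'|egrep 'pos|force'
```

```text
position: [0.5766, -0.2159, 0.0356]
force: [-3.2, -9.4, -2.0]
grasp_force: 4.4
position: [0.5767, -0.2159, 0.0357]
force: [-3.1, -11.9, -2.1]
grasp_force: 5.4
position: [0.5767, -0.2158, 0.0357]
force: [-3.4, -13.6, -2.5]
grasp_force: 6.5
```

```bash
python3 steer.py '0.001 0 0 0 0 0 0;0.001 0 0 0 0 0 0;0.001 0 0 0 0 0 0'|egrep 'pos|force'
python3 steer.py '-0.004 0 0 0 0 0 0;-0.01 0 0 0 0 0 0;-0.02 0 0 0 0 0 0;-0.04 0 0 0 0 0 0;-0.04 0 -0.04 0 0 0 0;-0.04 0 -0.09 0 0 0 0;-0.04 0 -0.14 0 0 0 0;0 0 -0.187 0 0 0 0;0.04 0 -0.187 0 0 0 0;0.075 0 -0.187 0 0 0 0;0.075 0 -0.187 0 0 0 0;0.075 0 -0.187 0 0 0 0'
python3 - <<'E'
from h import *
c,*C=cam("wrist");np.savez("w5.npz",K=C[0],D=C[1],W=C[2])
cv2.imwrite("pics/w5.png",cv2.resize(c[40:240,190:380,::-1],None,fx=3,fy=3,interpolation=cv2.INTER_CUBIC))
E
```

```text
position: [0.5767, -0.2157, 0.0357]
force: [-3.4, -15.5, -3.7]
grasp_force: 7.5
time_s: 12.95
position: [0.5666, -0.1365, 0.223]
tcp_rot: [[-0.131, 0.991, 0.001], [0.991, 0.131, -0.001], [-0.001, 0.001, -1.0]]
force: [0.6, -0.4, 0.3]
opening: 0.007
grasp_force: 0.0
```

View pics/w5.png

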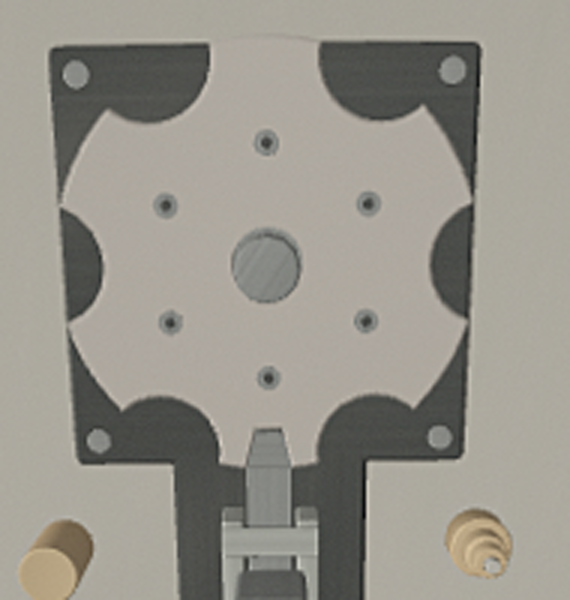

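The bolt nose (crop (268,430) to (268,466)) fills the notch, the wheel lies flat, and the bystanders have not moved. Handing in.

```bash
python3 -c "
from rig import bot, cams, workorder
print(workorder.hand_in())"
```

```text
the job is handed in; nothing more can be done
None
```

I turned the starwheel until its notch faced the bolt (about 0.5 mm off), pushed the bolt home with about 16 N and backed off; the last picture shows it seated in the notch, the small parts beside the bolt stand where they were, and the job is handed in at about 13 s, with no verdict returned.

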